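# Count along the tin rack and push the tin into the third gap

## Task

Run a closed fingertip along the front rail of the wooden rack from its left end, touching the first, second and third dark posts in that order, so that you have passed two gaps and come to the third. Then push the short food tin that stands in front of the rack along the worktop into that third gap from the left, until it stands upright against the back board. Only touch and push: do not lift or topple the tin, leave the other things where they are, and finish clear of everything.

Things in the scene. Friction and masses are not known exactly. Their poses are not given: they have to be found in the camera images.
- rack: comb-shaped rack of light wood without a floor (all in mm), fixed, 462 x 97. Origin on the worktop under the middle of the rail's front face; x points into the gaps, away from the robot, y left along the rail. Five posts (fronts at x = 0) at y = 220, 110, 0, -110, -220 leave four gaps open to front and top, centred at y = 165, 55, -55 (the third), -165. The back board, 64 tall, faces x = 85.
- post1: first post from the left (left end) of the rack's front rail: dark wood, sizes in mm: 22 wide (rack y), 16 deep, 50 tall, edges rounded by 5. Origin at the middle of its front face's lower edge, on the worktop; axes as the rack's. Fixed to the rack.
- post2: second post from the left (between the first and second gaps) of the rack's front rail: dark wood, sizes in mm: 22 wide (rack y), 16 deep, 50 tall, edges rounded by 5. Origin at the middle of its front face's lower edge, on the worktop; axes as the rack's. Fixed to the rack.
- post3: third post from the left, the middle one (between the second and third gaps) of the rack's front rail: dark wood, sizes in mm: 22 wide (rack y), 16 deep, 50 tall, edges rounded by 5. Origin at the middle of its front face's lower edge, on the worktop; axes as the rack's. Fixed to the rack. Every gap is 88 wide between posts, 92 between the 42 tall dividers behind them.
- tin_center (a point): centre of the food tin with a cream label and pale metal lid, alone in front of the rack, upright, round, sizes in mm: 75 across, 58 tall, loose, about 0.25 kg; the point is on its axis, 29 above its foot. It starts 100 to 130 in front of the rail, up to 90 left or right of the third gap's centre line. Against the back board its centre is at x = +47.5 in the rack's frame.
- jam_jar: jam jar, 69 mm across, 99 mm tall, standing in the first or fourth gap; origin at the centre of its foot. Leave it alone.
- salt_shaker: salt shaker, 44 mm across, 90 mm tall, standing in the first or fourth gap; origin at the centre of its foot. Leave it alone.
- green_mug: green and cream mug, 86 mm across, 99 mm tall, left of the rack; origin under it. Leave it alone.
- spice_jar: spice jar with a green label and red lid, 45 mm across, 106 mm tall, front left; origin at the centre of its foot. Leave it alone.
- glass: drinking glass, 81 mm across, 92 mm tall, front right; origin at the centre of its foot. Leave it alone.
Not all that is in view belongs to the job. Leave any orange or purple look-alike of the part that bears tin_center alone.

How it is judged:
By the outcome, as a careful person would: the job done as asked, in the order asked, and still so for the second after the job is handed in, with the robot touching nothing.
It also fails if it takes over 72 s, if anything falls off the work surface, if the arm or the gripper's body presses on something with over 40 N, if the wrist force passes 120 N, or if a joint passes its speed limit or range.

## Robot

A 6-joint arm with a two-finger parallel gripper is mounted at the origin on a cart in front of the work surface, level with it; the furniture and walls round the work are solid. World frame = base frame: x ahead of the robot, y to its left, z up, the work surface at z = 0. Lengths are in m, angles in rad, forces in N, time in s.
With the tool pointing down it reaches from about 0.425 to 0.95 m from the base axis. Payload 3.5 kg.
Tool frame: the origin (TCP) lies at the very end of the fingers, on their centre line; the grasp point (between the pads) lies 19 mm behind it (robot.grip_point_offset is the distance from the TCP to the grasp point, in m); x points along the fingers, y is the direction in which the jaws open and shut, and the axes are right-handed (so a half turn about x gives the same grasp; the last joint's range is limited). The gripper opens to 85 mm and grips with 20 to 120 N. Pads are 22 mm wide; open, the fingers measure 114 mm over their backs; the gripper's body (76 mm by 85 mm) begins 54 mm behind the grasp point. The pads swing forward as they close: fully open they stand 13 mm farther back than shut.
Start: joints at [1.043, 0.286, 1.577, -0, 1.279, -0.15], TCP at [0.249, 0.627, 0.231] pointing down, gripper open.
Joint ranges: [-2.77, 2.77], [-0.9, 2.22], [0.21, 2.48], [-1.53, 4.67], [0.24, 2.81], [-2.84, 2.84]. Speed limits (rad/s): [2.79, 2.79, 3.14, 3.14, 3.14, 3.14].

## Interface

Orientations are given as [roll, pitch, yaw] about the fixed x, y, z axes, in that order (R = Rz(yaw) Ry(pitch) Rx(roll)).
In Python, from cell import robot gives the robot as it stands. Calls block until the motion is done:
- robot.move_pose(position, orientation): joint-space move of the TCP to a pose.
- robot.line_to(position, frame=None, rate=0.15, max_force=None): straight line of the TCP; frame=None keeps the orientation; rate is the mean speed in m/s. With max_force (N) it stops when the force on the tool has changed by that much, and returns True; else False.
- robot.goto_joints(angles): joint-space move.
- robot.gripper_to(opening, grip_force=None): finger opening in m; grip_force is the grip in N (None keeps the last); returns when the fingers have stopped.
- robot.sleep(seconds).
- robot.ik(position, orientation): joint angles nearest the present ones, or None.
- robot.camera(name): name is "scene" or "top"; returns a dict with "color" (400x640x3 uint8, red, green, blue), "K" (3x3 intrinsics, pixels), "eye" and "attitude" of the camera in the world. Camera axes: x right, y down, z forward; pixel columns grow to the right and rows downward; lengths in m; the calibration is good to about 2 mm. A picture is of the moment at which its call begins. There is no depth.
A pose or a line that the arm cannot do raises robot.IKError and nothing moves.
- robot.hand_in(): hands the job in, once; it reports no verdict.
Trained networks look in a picture, given as the dict that the camera call returned (one of the last four; its "shot" number tells which), for a name from the list of things; names that differ only in an ending like _2 or _b are one class to them, and where a whole thing is asked for, a point or a joint stands for the part that bears it (a point fixed in the world has none). Each returns a list of dicts, best first, with "score" (0 to 1); they miss things now and then, are a little off and sometimes report something else, mostly with a low value. They report only what shows in the picture. A call takes as long as a camera call. They do not tell look-alikes from the thing itself.
- robot.trace(picture, target): "mask" (400x640 bool, what is visible of it) and "extent" ([left, top, right, bottom] in pixels, round what is visible of it).
Readings, each from a call of its own:
- robot.current_time_s(): time.
- robot.current_q(): joint angles.
- robot.current_joint_velocities(): joint speeds.
- robot.current_joint_efforts(): joint torques, N m.
- robot.current_tcp_pos(): TCP position.
- robot.current_tcp_rot(): TCP orientation.
- robot.current_wrist_force(): force on the tool from outside, world axes, zero at the start.
- robot.current_wrist_torque(): the same for the moment, N m.
- robot.current_gripper_width(): finger opening in m.
Only numpy, scipy, OpenCV 4.12 (cv2) and the standard library are available. Lean on these libraries where they do the work, as an engineer would, in place of code of your own. Each camera call takes 0.05 s, during which the arm holds its last target. There are 200 camera calls.

## Working session

There is one attempt and no reset: what is moved stays moved. The work goes in short steps, each a Python script; the robot and the scene stay as the last script left them, time stands still between calls to the robot, and variables do not carry over. Pictures are saved under pics/ and viewed, about 8 in all and at most 12, crops included, and the job is handed in when it is done.

```bash
mkdir -p pics; ls; python3 - <<'E'
from cell import robot
import cv2, pickle, numpy as np
np.set_printoptions(precision=4,suppress=True)
for n in ("scene","top"):
    p=robot.camera(n); cv2.imwrite(f"pics/{n}0.png",p["color"][:,:,::-1]); print(n,p["K"].tolist(),p["eye"],p["attitude"])
    for t in ("tin_center","rack","post1","post2","post3"):
        for d in robot.trace(p,t)[:5]:
            ys,xs=np.nonzero(d["mask"]); print(t,round(d["score"],2),d["extent"],xs.mean().round(1),ys.mean().round(1),len(xs))
print(robot.current_tcp_rot(),robot.current_time_s())
E
```

```text
pics
scene [[424.67918495605795, 0.0, 323.89314046957435], [0.0, 424.67918495605795, 197.12589224495105], [0.0, 0.0, 1.0]] [-0.0578 -0.4069  0.9477] [-2.4203  0.0168 -0.9317]
tin_center 0.87 [320.5, 218.4, 350.7, 252.7] 334.7 237.2 866
tin_center 0.81 [266.0, 178.8, 294.0, 212.5] 276.5 193.8 708
tin_center 0.8 [341.7, 253.6, 377.5, 289.1] 359.1 270.7 980
tin_center 0.67 [283.8, 205.7, 309.0, 239.8] 294.8 222.4 786
rack 0.33 [298.4, 160.3, 309.5, 174.0] 303.6 167.6 89
post1 0.46 [325.1, 179.3, 332.6, 192.9] 329.8 185.0 92
post2 0.46 [325.1, 179.3, 332.6, 192.9] 329.8 185.0 92
post3 0.46 [325.1, 179.3, 332.6, 192.9] 329.8 185.0 92
top [[413.25029739294644, 0.0, 320.1050433095971], [0.0, 413.25029739294644, 195.31187177189855], [0.0, 0.0, 1.0]] [0.3025 0.058  1.2095] [-2.9158 -0.0056 -1.542 ]
tin_center 0.73 [258.8, 199.0, 284.5, 230.1] 270.3 214.6 580
tin_center 0.57 [375.5, 230.4, 403.4, 262.8] 386.9 243.3 648
rack 0.69 [266.0, 136.2, 426.1, 192.9] 350.1 161.5 2487
post1 0.59 [302.0, 168.2, 313.5, 182.4] 307.3 175.3 79
post1 0.49 [266.6, 170.1, 274.7, 176.4] 270.9 170.8 61
post2 0.59 [302.0, 168.2, 313.5, 182.4] 307.3 175.3 79
post2 0.49 [266.6, 170.1, 274.7, 176.4] 270.9 170.8 61
post3 0.59 [302.0, 168.2, 313.5, 182.4] 307.3 175.3 79
post3 0.49 [266.6, 170.1, 274.7, 176.4] 270.9 170.8 61
[1.7829 1.5708 1.405 ] 0.6
```

```bash
python3 - <<'E'
import cv2
a=cv2.imread("pics/top0.png")[110:310,190:470]; cv2.imwrite("pics/top0c.png",cv2.resize(a,None,fx=2.8,fy=2.8,interpolation=cv2.INTER_CUBIC))
a=cv2.imread("pics/scene0.png")[120:320,220:480]; cv2.imwrite("pics/scene0c.png",cv2.resize(a,None,fx=3,fy=3,interpolation=cv2.INTER_CUBIC))
E
```

```text
(no output)
```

View pics/top0c.png

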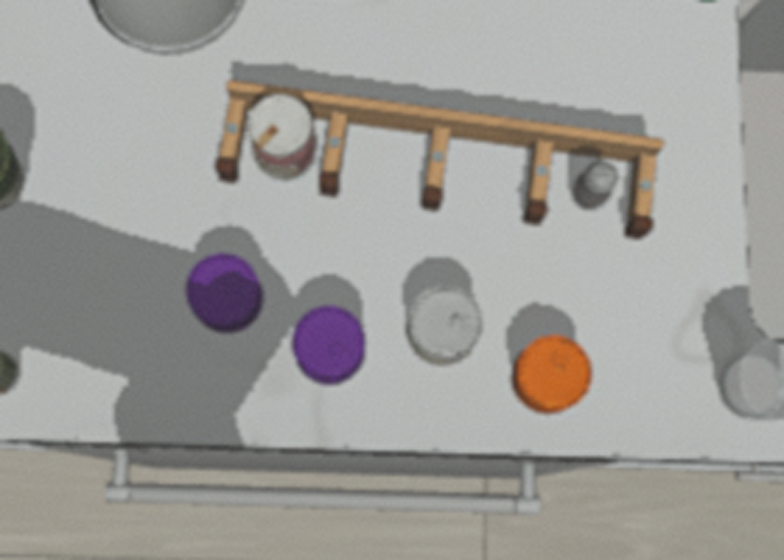

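View pics/scene0c.png

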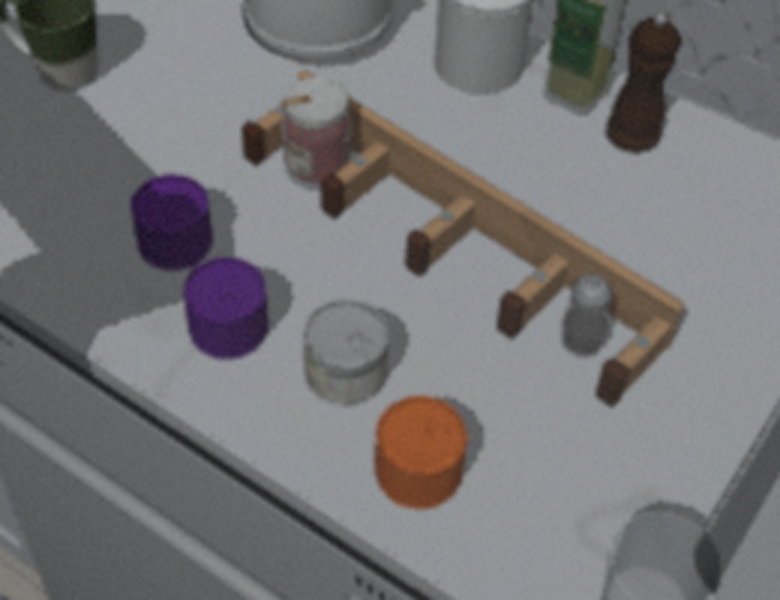

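The top view shows five dark posts at crop x ≈ 228, 330, 432, 537 and 639, y ≈ 168–225. The pale tin is at (445,325), between a purple look-alike at (329,345) and an orange one at (552,373). The jam jar is in gap 1 and the shaker in gap 4. The scene view agrees, with the tin at crop (346,350). Next I'll fit the rack and tin poses.

```bash
cat > vis.py <<'E'
import cv2, numpy as np
from scipy.spatial.transform import Rotation as Rn
from scipy.optimize import least_squares
np.set_printoptions(precision=4,suppress=True)
def proj(p,X):
    R=Rn.from_euler('xyz',p["attitude"]).as_matrix(); c=(np.asarray(X)-p["eye"])@R
    return c[:,:2]/c[:,2:]*p["K"][0,0]+np.array([p["K"][0,2],p["K"][1,2]])
def hullc(P):
    h=cv2.convexHull(P.astype(np.float32)*16); m=cv2.moments(h); return np.array([m['m10'],m['m01']])/m['m00']/16
def w(pose,X):
    c,s=np.cos(pose[2]),np.sin(pose[2]); X=np.asarray(X,float)
    return np.c_[pose[0]+c*X[:,0]-s*X[:,1],pose[1]+s*X[:,0]+c*X[:,1],X[:,2]]
POST=[.22,.11,0,-.11,-.22]
def postpts(y): return np.array([[a,y+b,z] for a in(.001,.016) for b in(-.0105,.0105) for z in(0,.0495)])
t=np.linspace(0,2*np.pi,40)
def cyl(x,y,r=.0375,h=.058): return np.array([[x+r*np.cos(a),y+r*np.sin(a),z] for a in t for z in(0,h)])
def lid(p,u,z):
    R=Rn.from_euler('xyz',p["attitude"]).as_matrix(); d=R@np.array([(u[0]-p["K"][0,2])/p["K"][0,0],(u[1]-p["K"][1,2])/p["K"][1,1],1])
    return p["eye"]+d*(z-p["eye"][2])/d[2]
def dark(p,seeds):
    hsv=cv2.cvtColor(p["color"],cv2.COLOR_RGB2HSV); c=p["color"].astype(int)
    m=((c[...,0]-c[...,2]>12)&(c.max(2)<105)).astype(np.uint8)
    n,l,st,ce=cv2.connectedComponentsWithStats(m,connectivity=4); out=[]
    for s in seeds:
        k=min((i for i in range(1,n) if st[i,4]>20),key=lambda i:np.hypot(*(ce[i]-s))); out.append(ce[k]); print(ce[k],st[k])
    return np.array(out)
E
python3 - <<'E'
from vis import *
from cell import robot
P={n:robot.camera(n) for n in("scene","top")}
seeds={"top":np.array([(228,168),(330,183),(432,197),(537,211),(639,225)])/2.8+[190,110],
"scene":np.array([(255,142),(332,194),(420,251),(512,313),(613,382)])/3+[220,120]}
obs={n:dark(P[n],seeds[n]) for n in P}
def res(q,only=None): return np.concatenate([(hullc(proj(P[n],w(q,postpts(y))))-o) for n in P if only in(None,n) for y,o in zip(POST,obs[n])]).ravel()
for o in(None,"scene","top"):
    s=least_squares(lambda q:res(q,o),[.65,.1,-.1],x_scale=.1,diff_step=1e-3,loss='soft_l1'); print(o,s.x,res(s.x,o).reshape(-1,2).round(1).tolist())
    if o is None: q=s.x
tm=min(robot.trace(P["scene"],"tin_center"),key=lambda d:abs(d["extent"][0]-320.5))["mask"]
ys,xs=np.nonzero(tm); oc=np.array([xs.mean(),ys.mean()])
s=least_squares(lambda v:hullc(proj(P["scene"],cyl(*v)))-oc,[.55,.05],diff_step=1e-3); 
T2=lid(P["top"],np.array([446,322])/2.8+[190,110],.058)
print("tin scene",s.x,"top",T2)
for u in[(225,283),(328,342),(552,372)]: print("other",lid(P["top"],np.array(u)/2.8+[190,110],.058))
c,sn=np.cos(q[2]),np.sin(q[2])
for T in(s.x,T2[:2]): d=T-q[:2]; print("tin in rack",c*d[0]+sn*d[1],-sn*d[0]+c*d[1])
for y in POST: print("post",w(q,[[0,y,0]]))
E
```

```text
[337.504 172.659] [ 301  153   83   39 1000]
[337.504 172.659] [ 301  153   83   39 1000]
[337.504 172.659] [ 301  153   83   39 1000]
[403.7679 215.0097] [ 356  189   91   65 1034]
[403.7679 215.0097] [ 356  189   91   65 1034]
[270.6 169.5] [267 166   8   9  50]
[307.2128 174.6596] [304 171   7   9  47]
[343.7955 179.8636] [341 176   7   9  44]
[380.6809 184.9362] [378 181   7   9  47]
[417.087  183.2391] [414 165   9  30  92]
None [ 0.6259 -0.0083 -0.0669] [[-32.5, -5.6], [-5.1, 11.0], [24.5, 28.9], [-9.8, 5.8], [25.0, 26.9], [-0.6, -0.1], [-0.5, -1.8], [-0.2, -3.6], [-0.1, -5.2], [0.5, 0.0]]
scene [0.688  0.0067 0.0758] [[-30.5, -13.3], [-0.5, -0.3], [31.4, 13.5], [-0.9, -14.2], [35.5, 1.5]]
top [ 0.6175 -0.0087 -0.095 ] [[-0.3, 0.6], [-0.3, -0.1], [-0.0, -0.8], [0.0, -1.4], [0.7, 4.8]]
tin scene [ 0.4834 -0.0202] top [ 0.4838 -0.0254  0.058 ]
other [0.517  0.1986 0.058 ]
other [0.4601 0.0923 0.058 ]
other [ 0.4367 -0.1316  0.058 ]
tin in rack -0.14136181217403662 -0.021389584158264856
tin in rack -0.1406378977957254 -0.026576260891884945
post [[0.6406 0.2112 0.    ]]
post [[0.6332 0.1014 0.    ]]
post [[ 0.6259 -0.0083  0.    ]]
post [[ 0.6185 -0.1181  0.    ]]
post [[ 0.6112 -0.2278  0.    ]]
```

```bash
sed -i 's/c.max(2)<105/c.max(2)<T/; s/def dark(p,seeds)/def dark(p,seeds,T)/' vis.py
python3 - <<'E'
from vis import *
from cell import robot
P={n:robot.camera(n) for n in("scene","top")}
seeds={"top":np.array([(228,168),(330,183),(432,197),(537,211),(639,225)])/2.8+[190,110],
"scene":np.array([(255,142),(332,194),(420,251),(512,313),(613,382)])/3+[220,120]}
obs={"scene":dark(P["scene"],seeds["scene"],82),"top":dark(P["top"],seeds["top"],90)}
def res(q,only=None): return np.concatenate([(hullc(proj(P[n],w(q,postpts(y))))-o) for n in P if only in(None,n) for y,o in zip(POST,obs[n])]).ravel()
for o in(None,"scene","top"):
    s=least_squares(lambda q:res(q,o),[.65,.0,-.1],x_scale=.1,diff_step=1e-3,loss='soft_l1'); print(o,s.x,res(s.x,o).reshape(-1,2).round(1).tolist())
    if o is None: q=s.x
c,sn=np.cos(q[2]),np.sin(q[2])
for T in((.4836,-.0228),): d=np.array(T)-q[:2]; print("tin in rack",c*d[0]+sn*d[1],-sn*d[0]+c*d[1])
for y in POST: print("post",w(q,[[0,y,0]]))
Rr=Rn.from_euler('z',q[2]).as_matrix()
for name,yd in(("jaw||y",[0,1,0]),("jaw||x",[1,0,0])):
  for sg in(1,-1):
    x=np.array([0,0,-1.]);y=Rr@np.array(yd,float)*sg; R=np.c_[x,y,np.cross(x,y)]; e=Rn.from_matrix(R).as_euler('xyz')
    for pt in([-.20,-.03,.015],[-.19,-.03,.02],[-.02,.22,.035],[-.02,0,.035],[-.005,-.055,.015]):
        print(name,sg,e,pt,robot.ik(w(q,[pt])[0],e))
E
```

```text
[306.2685 166.5463] [301 161  14  13 108]
[332.1468 183.7248] [327 177  14  15 109]
[359.7011 203.092 ] [356 197  10  14  87]
[390.7111 223.8333] [387 218  10  14  90]
[424.4945 246.2308] [420 240  11  14  91]
[270.825 169.9  ] [268 167   7   8  40]
[307.0588 175.0882] [305 172   6   8  34]
[343.3235 180.3529] [341 177   6   8  34]
[380.1579 184.8421] [378 179   6  11  38]
[416.8133 184.    ] [414 166   8  29  75]
None [ 0.6167 -0.0073 -0.1103] [[-1.2, 0.5], [-0.7, 0.8], [0.3, 0.3], [0.3, 0.1], [0.4, 0.1], [-0.8, -0.6], [-0.5, -0.8], [0.0, -1.1], [0.0, -0.5], [0.4, 5.4]]
scene [ 0.6184 -0.0067 -0.1234] [[-0.3, -0.3], [-0.2, 0.1], [0.5, -0.1], [0.2, -0.1], [-0.1, 0.3]]
top [ 0.6165 -0.0079 -0.094 ] [[-0.8, 0.6], [-0.4, -0.2], [0.2, -1.0], [0.3, -1.0], [0.7, 4.3]]
tin in rack -0.13059413561889685 -0.030035609298515946
post [[0.6409 0.2113 0.    ]]
post [[0.6288 0.102  0.    ]]
post [[ 0.6167 -0.0073  0.    ]]
post [[ 0.6046 -0.1167  0.    ]]
post [[ 0.5925 -0.226   0.    ]]
jaw||y 1 [0.1103 1.5708 0.    ] [-0.2, -0.03, 0.015] [-0.2821  0.0262  2.3286 -0.      0.7868 -1.7426]
jaw||y 1 [
[... 1191 characters left out ...]
035] [ 0.1769  0.4619  1.7359 -0.      0.9438  0.2872]
jaw||x 1 [1.6811 1.5708 0.    ] [-0.02, 0, 0.035] [-0.1785  0.3515  1.8899  0.      0.9002 -0.0681]
jaw||x 1 [1.6811 1.5708 0.    ] [-0.005, -0.055, 0.015] [-0.2676  0.4049  1.8626  0.      0.8741 -0.1573]
jaw||x -1 [-1.4605  1.5708  0.    ] [-0.2, -0.03, 0.015] None
jaw||x -1 [-1.4605  1.5708  0.    ] [-0.19, -0.03, 0.02] None
jaw||x -1 [-1.4605  1.5708  0.    ] [-0.02, 0.22, 0.035] None
jaw||x -1 [-1.4605  1.5708  0.    ] [-0.02, 0, 0.035] None
jaw||x -1 [-1.4605  1.5708  0.    ] [-0.005, -0.055, 0.015] None<sys>:0: UserWarning: Gimbal lock detected. Setting third angle to zero since it is not possible to uniquely determine all angles.
```

```bash
cat > mv.py <<'E'
from vis import *
from cell import robot
Q=[.6178,-.007,-.118]
def ori(yaw=0): return [-(Q[2]+yaw),np.pi/2,0.]
def rk(p):
    d=np.asarray(p)[:2]-Q[:2]; c,s=np.cos(Q[2]),np.sin(Q[2]); return np.array([c*d[0]+s*d[1],-s*d[0]+c*d[1],p[2]])
def W(*p): return w(Q,[p])[0]
def here(): return rk(robot.current_tcp_pos())
E
python3 - <<'E'
from mv import *
robot.gripper_to(0)
robot.move_pose(W(-.045,.222,.16),ori()); 
robot.line_to(W(-.04,.222,.036),rate=.12); print(here(),robot.current_gripper_width(),robot.current_time_s())
x=-.04
for y in(.22,.11,0):
    robot.line_to(W(x,y,.036),rate=.08)
    hit=robot.line_to(W(.006,y,.036),rate=.025,max_force=3)
    h=here(); print(y,hit,h,robot.current_tcp_pos(),robot.current_wrist_force(),robot.current_time_s())
    if not hit: break
    x=h[0]-.01
    robot.line_to(W(x,y,.036),rate=.05)
E
```

```text
[-0.0392  0.2223  0.0372] -0.0001447253322886642 4.7583
0.22 True [-0.0165  0.2198  0.0353] [0.6272 0.2132 0.0353] [-0.1028  0.4117  0.2428] 6.05
0.11 True [-0.016   0.1099  0.0353] [0.6149 0.104  0.0353] [-0.1288 -0.4244 -0.8273] 8.55
0 True [-0.0153  0.      0.0353] [ 0.6026 -0.0052  0.0353] [-0.2697 -0.0782  1.1591] 11.0417
```

```bash
python3 - <<'E'
from mv import *
p=robot.camera("scene"); cv2.imwrite("pics/s1.png",cv2.resize(p["color"][120:280,270:470,::-1],None,fx=4,fy=3.75,interpolation=cv2.INTER_CUBIC))
h=here(); print(h)
robot.line_to(W(h[0],h[1],.13),rate=.15)
for k in(0,1):
    a=here(); hit=robot.line_to(W(a[0]+.032,a[1],.13),rate=.025,max_force=3); print(hit,here()-a,robot.current_wrist_force(),robot.current_time_s())
    robot.line_to(W(a[0],a[1],.13),rate=.1)
E
```

```text
[-0.0257  0.      0.0359]
False [0.0319 0.     0.001 ] [-0.1097 -0.0046 -0.1961] 13.6
False [ 0.0319  0.     -0.0003] [ 0.4867 -0.6238  0.3435] 15.5
```

View pics/s1.png

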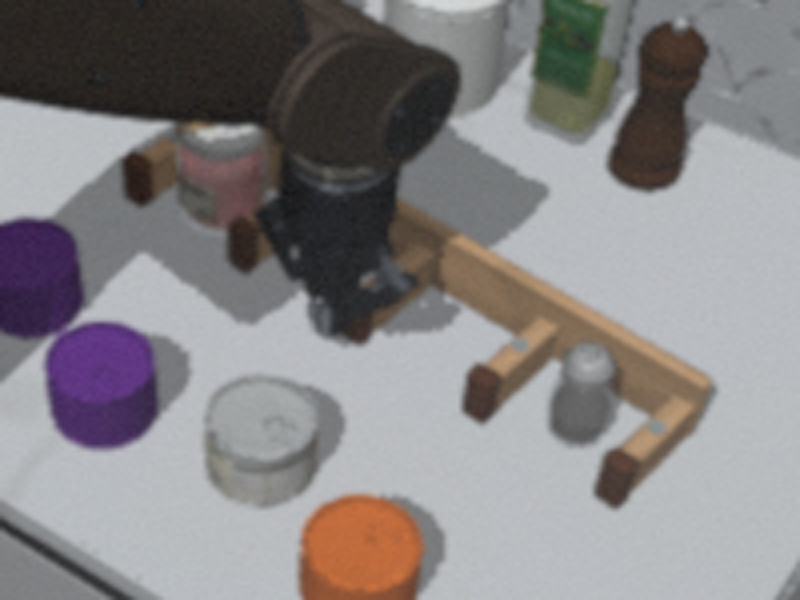

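Nothing triggered in free air, so the three contacts were real. They are collinear and give yaw ≈ −0.1125. The picture shows the finger at post 3 (345,325) and the tin undisturbed at (262,440). Next I'll push the tin diagonally onto the gap's centre line, using two slightly open fingers as a cradle.

```bash
sed -i 's/^Q=.*/Q=[.6155,-.0075,-.1125]/' mv.py; python3 - <<'E'
from mv import *
tin=np.array([-.1293,-.030]); goal=np.array([-.060,-.055]); u=(goal-tin)/np.hypot(*(goal-tin)); yaw=np.arctan2(u[1],u[0])
robot.gripper_to(.040)
a=tin-.064*u; b=goal-.0427*u
robot.move_pose(W(*a,.13),ori(yaw)); robot.line_to(W(*a,.014),rate=.12)
print(here(),robot.current_gripper_width(),robot.current_wrist_force(),robot.current_time_s())
print(robot.line_to(W(*b,.014),rate=.05,max_force=12),here(),b,robot.current_wrist_force(),robot.current_time_s())
robot.line_to(W(*(b-.03*u),.014),rate=.1)
for n in("scene","top"):
    p=robot.camera(n); i=p["color"][120:280,270:470] if n=="scene" else p["color"][140:260,290:440]
    cv2.imwrite(f"pics/{n}2.png",cv2.resize(i[...,::-1],None,fx=3.5,fy=3.5,interpolation=cv2.INTER_CUBIC))
    for d in robot.trace(p,"tin_center"):
        ys,xs=np.nonzero(d["mask"]); oc=np.array([xs.mean(),ys.mean()])
        s=least_squares(lambda v:hullc(proj(p,cyl(*v)))-oc,[.55,.05],diff_step=1e-3); print(n,d["score"],oc,d["extent"],rk([*s.x,0]))
E
```

```text
[-0.1887 -0.0084  0.0146] 0.04005254223566023 [-1.1245 -0.5134  0.2689] 18.25
False [-0.1002 -0.0405  0.014 ] [-0.1002 -0.0405] [-0.1177  0.2279 -0.5687] 20.3
scene 0.88 [359.2515 270.6509] [344.9, 253.2, 374.8, 289.4] [-0.164  -0.1418  0.    ]
scene 0.77 [359.479  227.3294] [346.5, 209.0, 372.6, 245.6] [-0.0595 -0.0552  0.    ]
scene 0.7 [294.3351 222.3984] [283.4, 202.0, 309.7, 234.0] [-0.1664  0.0873  0.    ]
scene 0.57 [276.0985 196.6388] [262.9, 185.9, 288.9, 213.5] [-0.136   0.1939  0.    ]
top 0.95 [307.4679 232.9286] [294.5, 221.6, 321.4, 249.6] [-0.1648  0.0815  0.    ]
top 0.94 [269.5178 214.1437] [255.8, 199.9, 287.5, 229.6] [-0.1261  0.1979  0.    ]
top 0.78 [388.1972 243.8581] [375.0, 232.2, 403.0, 261.0] [-0.1629 -0.15    0.    ]
```

```bash
python3 -c "
import cv2,numpy as np
a=cv2.imread('pics/scene2.png');b=cv2.imread('pics/top2.png');a=cv2.resize(a,(400,320));b=cv2.resize(b,(400,320));cv2.imwrite('pics/c2.png',np.hstack([a,b]))"
```

```text
(no output)
```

View pics/c2.png

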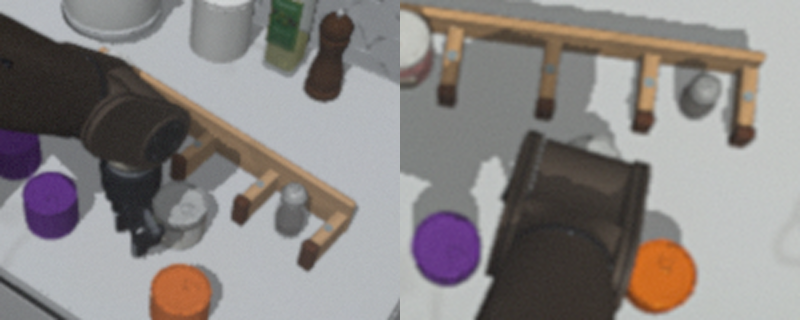

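The tin sits at (−0.0595, −0.0552) in the rack frame, on the gap's line, standing upright (left panel, around (185,213)). Next is the straight push in.

```bash
python3 - <<'E'
from mv import *
robot.move_pose(W(-.128,-.055,.014),ori()); print(here(),robot.current_time_s())
print(robot.line_to(W(-.015,-.055,.014),rate=.06,max_force=10),here(),robot.current_wrist_force())
print(robot.line_to(W(.014,-.055,.014),rate=.02,max_force=5),here(),robot.current_wrist_force(),robot.current_time_s())
h=here(); robot.line_to(W(h[0]-.075,-.055,.014),rate=.1); robot.line_to(W(h[0]-.075,-.055,.18),rate=.2)
robot.move_pose([.40,.25,.25],ori()); robot.sleep(.3); print(here(),robot.current_time_s())
for n in("scene","top"):
    p=robot.camera(n); i=p["color"][120:280,270:470] if n=="scene" else p["color"][100:260,250:450]
    cv2.imwrite(f"pics/{n}3.png",cv2.resize(i[...,::-1],(400,320),interpolation=cv2.INTER_CUBIC))
    for d in robot.trace(p,"tin_center"):
        ys,xs=np.nonzero(d["mask"]); oc=np.array([xs.mean(),ys.mean()])
        s=least_squares(lambda v:hullc(proj(p,cyl(*v)))-oc,[.55,.05],diff_step=1e-3); print(n,d["score"],oc,d["extent"],rk([*s.x,0]))
cv2.imwrite("pics/c3.png",np.hstack([cv2.imread(f"pics/{n}3.png") for n in("scene","top")]))
E
```

```text
[-0.1278 -0.0552  0.014 ] 21.4167
False [-0.0151 -0.055   0.014 ] [-0.2258 -0.3574 -1.2199]
True [ 0.0026 -0.0549  0.0133] [ 0.5941 -0.4223  0.0665] 24.3833
[-0.2426  0.2312  0.2498] 27.8333
scene 0.95 [359.1433 270.7595] [346.0, 252.0, 374.5, 288.8] [-0.1644 -0.1418  0.    ]
scene 0.93 [382.0327 205.1473] [367.7, 186.9, 397.6, 222.2] [ 0.0436 -0.0518  0.    ]
scene 0.63 [276.6275 194.0588] [264.1, 177.8, 291.3, 215.7] [-0.1281  0.2001  0.    ]
scene 0.6 [294.505  222.2786] [280.8, 202.8, 310.7, 237.9] [-0.1658  0.0872  0.    ]
top 0.79 [364.8025 169.8147] [351.0, 153.6, 381.2, 183.7] [ 0.0458 -0.0588  0.    ]
top 0.71 [269.9904 214.2039] [259.6, 198.6, 286.9, 230.6] [-0.126   0.1966  0.    ]
top 0.68 [307.1845 233.0121] [294.7, 219.0, 323.3, 252.0] [-0.1652  0.0822  0.    ]
top 0.61 [386.7166 243.8241] [374.0, 230.9, 402.2, 261.3] [-0.1634 -0.1458  0.    ]
```

View pics/c3.png

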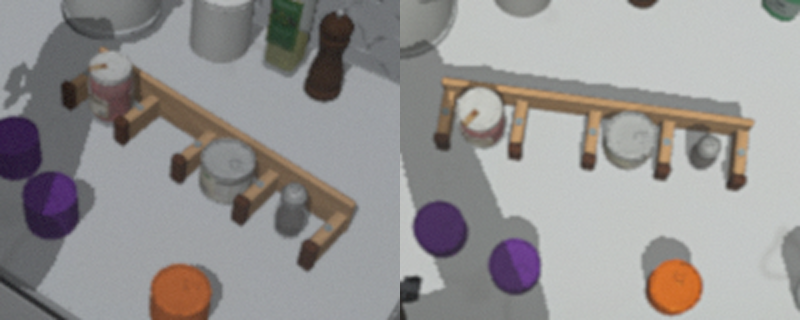

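```bash
python3 -c "
from cell import robot
print(robot.current_wrist_force(),robot.current_time_s()); print(robot.hand_in())"
```

```text
[-0.96278844 -0.03558863 -0.0563406 ] 28.0333
the job is handed in; nothing more can be done
None
```

The job is done and handed in at about 28 s of the 72 s allowed. The tin stands upright against the back board in the third gap, and the arm is clear of everything.

- **Post touches:** I closed the fingers and touched posts 1, 2 and 3 from the left, in that order. Each touch stopped on force contact. The three contact points lie on one line. Repeating the same motion twice in free air gave no false stop, so I take the contacts as real.
- **Tin push:** With two slightly open fingers low on the tin, I pushed it diagonally onto the gap's centre line. I then pushed it straight in until a 5 N rise stopped the motion at the back board.
- **Last checks:** The scene camera puts the tin at x = +44 mm, y = −52 mm in the rack frame, and the top camera at +46, −59 mm. The nominal position is +47.5, −55 mm. The 1.5–4 mm shortfall in x is about my uncertainty on the rack's position, and the force stop agrees with the tin being against the board.
- **Other things:** The jam jar, salt shaker and the orange and purple look-alikes look unmoved. The mug, spice jar and glass were not measured again, but the arm stayed well away from them.
- **A reading that disagreed:** The two cameras gave different rack angles at first (−0.123 and −0.094 rad), because one post merged with a shadow in the top view. The contact points gave −0.1125 rad, which I used.

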